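# Hook the retaining spring of the rocker back on its post

### The job

The retaining spring across the front of the rocker's lower platform has come off its post. Take the spring puller out of its sloping cradle, catch the ring at the free end of the spring with the puller's tip, stretch the spring past the post, hook it round the post and leave it there under tension, then lay the puller back in its cradle as it lay before and let go. Touch the spring with the puller only, never with the gripper or arm, and do not knock over or shift the boxes, the dish, the bottles or the beaker.

Things in the scene. Friction and masses are not known exactly. Their poses are not given: they have to be found in the camera images.
- puller_grip (a point): Grasp point of the loose spring puller, on the tool's axis. 20 x 20 mm square black handle, reaching from 22 mm below (the top of a 28 x 28 x 6 mm dark collar) to 58 mm above this point. z runs along the tool from tip to handle, x and y are square to the handle's flats. The puller starts in its cradle.
- puller_tip (a point): Centre of the 10 mm ball at the puller's tip, 123 mm from puller_grip along the tool's -z. A 7 mm round pin runs 30 mm up from here, then a 9 mm square rod, 65 mm long, to the collar. Axes as puller_grip.
- puller: The spring puller as a whole, 181 mm long, about 0.12 kg; origin on its axis at the collar's underside, 28 mm below puller_grip; axes as puller_grip.
- cradle_home (a point): Where puller_grip is, and how it is turned, when the puller lies home in the cradle, 135 mm above the bench. z is the line of the slanting channel, 25 degrees from upright, handle end up and leaning to the robot's side; x is the normal of the channel's open upper side.
- cradle: Fixed cradle: grey 130 x 84 mm base, with a slanting aluminium channel 65 mm long. The 9 mm rod lies in it between walls 14 mm apart that flare to about 24 mm and reach 15 mm above the tool's axis; the puller's collar rests on its upper end. Origin under the base's middle, z up; its -x points to the side to which the handle leans.
- rocker: Two-tier lab rocker, fixed, 177 x 270 x 186 mm; origin under its middle on the bench, -x its open front, z up. Lower platform top 48 mm up; upper platform underside 173 mm up, its front edge at x = -92 mm overhanging the post and the spring's line (x = -60 mm) by 32 mm. Spring's stud at (-60, 105), post at (-60, -90) mm.
- post_mid (a point): On the axis of the anchor post, at the spring's height (78 mm above the bench). The post is 10 mm thick and stands 44 mm up from the lower platform, with a 16 mm head; axes as the rocker.
- spring_swing: The spring, level, 78 mm above the bench; origin on the fixed stud about which it swings level (it cannot tilt), 195 mm from the post; x along the spring to its free end, z up, y to the rocker's back when it points at the post. It starts swung 0.2 to 0.45 rad to the front of the post and stays at the angle where it is left.
- hook_seat (a point): Centre of the bend of the open hook at the spring's free end (axes as the spring), 146 mm from the stud when slack. 6 mm wire, bend radius 12 mm to the wire's middle. The shank runs along y = -12 mm, round x = +12 mm, to a lip that ends at x = -11 mm, y = +14 mm. The post enters from the +y side between lip and coil (x = -46 mm) and ends up 4 mm outward of this point.
- pull_ring (a point): Centre of the level pull ring on the end of the hook, 26.5 mm beyond hook_seat along the spring's x; inner diameter 22 mm, 6 mm wire. The puller's tip enters it from above; the platform lies 30 mm below it.
- spring_end (a joint): How far the spring is stretched, m: 0 slack, 0.045 when hooked on the post, stop at 0.090. The lip passes the post only between about 0.067 and 0.086. The pull is 0.4 N slack and grows by 60 N/m; let go, it snaps back.
- microscope_b: Camera microscope, fixed furniture between cradle and rocker, 520 mm tall; origin under its middle on the bench. Its stage and eyepieces reach to about 110 mm from the origin towards the robot and 100 mm towards the rocker, the eyepieces 350 to 410 mm above the bench: carry the puller round its front.
- box_left: Slide box, 63 x 86 x 34 mm, loose on the lower platform, to the left, its front 40 mm or so behind the spring's line; origin under its middle. To be left alone.
- box_right: The like slide box to the right of it on the lower platform. To be left alone.
- dish: Closed round dish, 60 mm across, 15 mm high, loose on the upper platform; origin under its middle. To be left alone.
- tall_bottle: Reagent bottle 68 mm across, 148 mm high, loose on the bench between cradle and rocker; origin under its middle. To be left alone.
- small_bottle: Reagent bottle 56 mm across, 118 mm high, loose on the bench before the left part of the rocker; origin under its middle. To be left alone.
- beaker: Beaker 53 mm across, 69 mm high, loose on the bench beside the cradle; origin under its middle. To be left alone.

How it is judged:
On the way, in this order (a step that is already met when the one before it is completed fails the run):
1. the spring is stretched beyond the post's distance by the puller (value of joint spring_end above 0.055 m and contact force between puller and spring_swing above 0.5 N), for 0.1 s.
2. the hook holds on the post and the puller is clear of the spring (horizontal distance between hook_seat and post_mid below 0.008 m and value of joint spring_end above 0.035 m and contact force between puller and spring_swing below 0.05 N and distance between puller_tip and pull_ring above 0.03 m), for 0.2 s.
At the end, for the whole second after the job is handed in: The bend's centre is within 8 mm of the post's axis seen from above, with the spring still stretched by more than 35 mm, and the puller lies at rest in its cradle, its grip point within 12 mm and its line within 0.12 rad of home (horizontal distance between hook_seat and post_mid below 0.008 m and value of joint spring_end above 0.035 m and distance between puller_grip and cradle_home below 0.012 m and angle between the z axis of puller_grip and the z axis of cradle_home, either way round below 0.12 rad and linear speed of puller below 0.02 m/s and angular speed of spring_swing below 0.1 rad/s); the robot touches nothing.
It fails at once if the gripper or arm touches the spring (contact force between any of the fingers, the arm and spring_swing above 1 N).
It fails at once if a slide box is shifted by more than 20 mm or tipped (distance of any of box_left, box_right from where it was at the start of the episode above 0.02 m or angle between any of box_left, box_right's own z axis and vertical above 0.3 rad).
It fails at once if the dish is shifted by more than 20 mm or tipped (distance of dish from where it was at the start of the episode above 0.02 m or angle between dish's own z axis and vertical above 0.3 rad).
It fails at once if a bottle is shifted by more than 20 mm or tipped (distance of any of tall_bottle, small_bottle from where it was at the start of the episode above 0.02 m or angle between any of tall_bottle, small_bottle's own z axis and vertical above 0.3 rad).
It fails at once if the beaker is shifted by more than 20 mm or tipped (distance of beaker from where it was at the start of the episode above 0.02 m or angle between beaker's own z axis and vertical above 0.3 rad).
It also fails if it takes over 64 s, if anything falls off the work surface, if the arm or the gripper's body presses on something with over 40 N, if the wrist force passes 120 N, or if a joint passes its speed limit or range.

### The arm

A 6-joint arm with a two-finger parallel gripper is mounted at the origin on a cart in front of the work surface, level with it; the furniture and walls round the work are solid. World frame = base frame: x ahead of the robot, y to its left, z up, the work surface at z = 0. Lengths are in m, angles in rad, forces in N, time in s.
With the tool pointing down it reaches from about 0.4 to 0.825 m from the base axis. Payload 7 kg.
Tool frame: the origin (TCP) lies midway between the tips of the shut fingers; the grasp point (between the pads) lies 19 mm behind it; z points along the fingers, y is the line along which they close (so a half turn about z gives the same grasp; the last joint's range is limited). The gripper opens to 88 mm and grips with 3 to 60 N. Pads are 19 mm wide; open, the fingers measure 130 mm over their backs; the gripper's body (78 mm by 193 mm) begins 47 mm behind the grasp point.
Start: joints at [1.624, 0.359, 0.012, 0, -1.224, -0.288], TCP at [0.157, 0.656, 0.227] pointing down, gripper open.
Joint ranges: [-3.07, 3.07], [-1.43, 2.12], [-1.02, 1.25], [-3.03, 1.67], [-3.05, -0], [-3.03, 3.03]. Speed limits (rad/s): [2.39, 2.39, 3.01, 3.14, 3.14, 3.14].

### API

Orientations are given as [roll, pitch, yaw] about the fixed x, y, z axes, in that order (R = Rz(yaw) Ry(pitch) Rx(roll)).
In Python, from station import arm gives the robot as it stands. The module is installed in compiled form; this text tells all that it offers.
- The arm moves only by the tool carry_out, never from a script. Its argument "commands" is a list of rows, each a list of 4 numbers: the shift along the world's x, y, z in units of 50 mm (1.0 is 50 mm), then the turn about the world's z in units of 6 degrees (1.0 is 6 degrees). A call has exactly 10 rows; each row is the pose to reach, as a shift and turn from the pose commanded when the call began; what a row does not reach only later rows make up. A row lasts 1/8 s, in which the tool goes at most 62.5 mm and 10.7 degrees, less where a joint would pass 70% of its speed; a pose out of reach is approached as far as the arm can. A call with a gripper value outside its range is refused whole. "claw" is the closure, from 0 (fully open) to 1 (shut), set as the call begins (left out, the last holds). The fingers move at their own pace and stop on an object; "force" is the grip in N (left out, the last holds). Time passes only in rows, so rows that repeat a pose let the fingers close, or fill a call up. It gives the time, the measured TCP pose, the force, the opening and the grip force at its end, in the units of the state.
- arm.get_state(): the state, without advancing time (a new reading comes with each control period).
- arm.grab_frame(name): name is "side" or "top" or "wrist"; returns a dict with "pixels" (480x640x3 uint8, red, green, blue), "fx", "fy", "cx", "cy" (pixels), "eye" and "orientation" of the camera in the world. Camera axes: x right, y down, z forward; pixel columns grow to the right and rows downward; lengths in m; the calibration is good to about 2 mm. A picture is of the moment at which its call begins. There is no depth.
- arm.job_done(): hands the job in; it is judged then, once.
Trained networks look in a picture, given as the dict that the camera call returned (one of the last four; its "shot" number tells which), for a name from the list of things; names that differ only in an ending like _2 or _b are one class to them, and where a whole thing is asked for, a point or a joint stands for the part that bears it (a point fixed in the world has none). Each returns a list of dicts, best first, with "conf" (0 to 1); they miss things now and then, are a little off and sometimes report something else, mostly with a low value. They report only what shows in the picture. A call takes as long as a camera call.
- arm.regions_of(picture, query): "pixels" (480x640 bool, what is visible of it) and "uv" ([column, row] in pixels, amid what is visible of it).
- arm.mark_of(picture, query): "uv" ([column, row] in pixels: a listed point, or the origin of a listed thing).
The state is a dict: "t": time; "q": joint angles; "qd": joint speeds; "joint_efforts": joint torques, N m; "eef_pos": TCP position; "ee_rot": TCP orientation; "force": force on the tool from outside, world axes, zero at the start; "moment": the same for the moment, N m; "width": finger opening in m; "gripper_force": force on a finger pad.
Only numpy, scipy, OpenCV 4.12 (cv2) and the standard library are available. Lean on these libraries where they do the work, as an engineer would, in place of code of your own. Each camera call takes 0.05 s, during which the arm holds its last target. There are 200 camera calls.

## Working session

There is one attempt and no reset: what is moved stays moved. The work goes in short steps, Python scripts to look and compute and a tool call to move; the robot and the scene stay as the last step left them, time stands still between calls to the robot, and variables do not carry over. Pictures are saved under pics/ and viewed, at most 15 in all, crops included, and the job is handed in when it is done.

Besides the shell and the picture viewer there is one more tool, called after "Request:" in YAML: its name, and indented under it one key for each argument. carry_out: Moves the arm, as the interface text tells. Its arguments: {"type":"object","properties":{"commands":{"type":"array","items":{"type":"array","items":{"type":"number"}}},"claw":{"type":"number"},"force":{"type":"number"}},"required":["commands"]}

```bash
mkdir -p pics
cat > h.py <<'E'
import numpy as np, cv2
from scipy.spatial.transform import Rotation as R
from station import arm
def rot(o):
    o=np.array(o,float)
    if o.shape==(3,3): return o
    return R.from_euler('xyz',o).as_matrix() if o.size==3 else R.from_quat(o).as_matrix()
def ray(p,uv):
    d=rot(p['orientation'])@np.array([(uv[0]-p['cx'])/p['fx'],(uv[1]-p['cy'])/p['fy'],1]); return np.array(p['eye'],float),d/np.linalg.norm(d)
def atz(p,uv,z):
    e,d=ray(p,uv); return e+d*(z-e[2])/d[2]
def tri(*ps):
    A=0;b=0
    for p,uv in ps:
        e,d=ray(p,uv); M=np.eye(3)-np.outer(d,d); A=A+M; b=b+M@e
    return np.linalg.solve(A,b)
def proj(p,X):
    c=rot(p['orientation']).T@(np.array(X)-np.array(p['eye'])); return np.array([p['fx']*c[0]/c[2]+p['cx'],p['fy']*c[1]/c[2]+p['cy']])
def save(p,n): cv2.imwrite('pics/'+n+'.png',cv2.cvtColor(p['pixels'],cv2.COLOR_RGB2BGR))
def mk(p,q):
    r=arm.mark_of(p,q); return (np.array(r[0]['uv']),r[0]['conf']) if r else (None,0)
np.set_printoptions(precision=4,suppress=True)
E
cat > a.py <<'E'
from h import *
ps={n:arm.grab_frame(n) for n in('side','top','wrist')}
for n,p in ps.items(): save(p,n+'0'); print(n,p['eye'],p['orientation'],p['fx'])
Z=dict(post_mid=.078,pull_ring=.078,hook_seat=.078,spring_swing=.078,cradle_home=.135,puller_grip=.135,puller_tip=None,cradle=0,rocker=0,box_left=.048,box_right=.048,tall_bottle=0,small_bottle=0,beaker=0,microscope_b=0,dish=.186)
for q,z in Z.items():
    o=[]
    for n,p in ps.items():
        uv,c=mk(p,q)
        if uv is not None: o.append((n,p,uv,c))
    print(q,[(n,uv.round(),round(c,2), atz(p,uv,z).round(3) if z is not None else '') for n,p,uv,c in o], tri(*[(p,uv) for n,p,uv,c in o if n!='wrist']) if sum(n!='wrist' for n,*_ in o)==2 else '')
print(arm.get_state())
E
python3 a.py
```

```text
side [-0.2308  0.6163  0.587 ] [-2.0156  0.0279 -2.2289] 443.9389770702852
top [-0.0082  0.0288  1.7247] [-2.8336 -0.0009 -1.5284] 617.5153004838527
wrist [0.235  0.6358 0.3832] [ 2.8409 -0.0015 -1.8052] 344.1550806399252
post_mid [('side', array([456., 223.]), 0.54, array([ 0.477, -0.355,  0.078])), ('top', array([471., 260.]), 0.46, array([ 0.471, -0.36 ,  0.078]))] [ 0.4749 -0.3589  0.0767]
pull_ring [('side', array([461., 230.]), 0.7, array([ 0.44 , -0.33 ,  0.078])), ('top', array([453., 274.]), 0.68, array([ 0.428, -0.311,  0.078]))] [ 0.425  -0.3081  0.0896]
hook_seat [('side', array([452., 233.]), 0.74, array([ 0.443, -0.293,  0.078])), ('top', array([444., 272.]), 0.74, array([ 0.435, -0.285,  0.078]))] [ 0.4342 -0.2836  0.0836]
spring_swing [('side', array([400., 235.]), 0.68, array([ 0.525, -0.179,  0.078])), ('top', array([406., 240.]), 0.74, array([ 0.521, -0.181,  0.078]))] [ 0.5231 -0.1802  0.0777]
cradle_home [('side', array([252., 278.]), 0.97, array([0.489, 0.28 , 0.135])), ('top', array([239., 239.]), 0.87, array([0.488, 0.276, 0.135]))] [0.4893 0.2778 0.1337]
pull
[... 1216 characters left out ...]
p', array([237., 236.]), 0.61, array([0.537, 0.303, 0.   ]))] 
dish [('side', array([441., 189.]), 0.63, array([ 0.5  , -0.306,  0.186])), ('top', array([475., 224.]), 0.96, array([ 0.539, -0.349,  0.186]))] [ 0.5439 -0.3558  0.164 ]
{'t': 2.55, 'q': array([ 1.6241,  0.3586,  0.0119,  0.    , -1.2241, -0.2881]), 'qd': array([-0.    ,  0.0008,  0.0002,  0.0009,  0.0012, -0.0017]), 'joint_efforts': array([ -0.0002, -58.2369,  29.3297,   7.0023,   0.0125,  -0.    ]), 'eef_pos': array([0.1571, 0.6565, 0.2266]), 'ee_rot': array([-3.1416,  0.    , -0.2348]), 'force': array([-0.5576,  0.0947, -0.6949]), 'moment': array([-0.0076,  0.0113, -0.0342]), 'gripper_force': 0.0, 'width': 0.0877134298441889}
```

```bash
python3 -c "
import cv2
a=cv2.imread('pics/top0.png')[150:350,170:570];cv2.imwrite('pics/top0c.png',cv2.resize(a,(800,400),interpolation=cv2.INTER_CUBIC))"
```

```text
(no output)
```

View pics/side0.png

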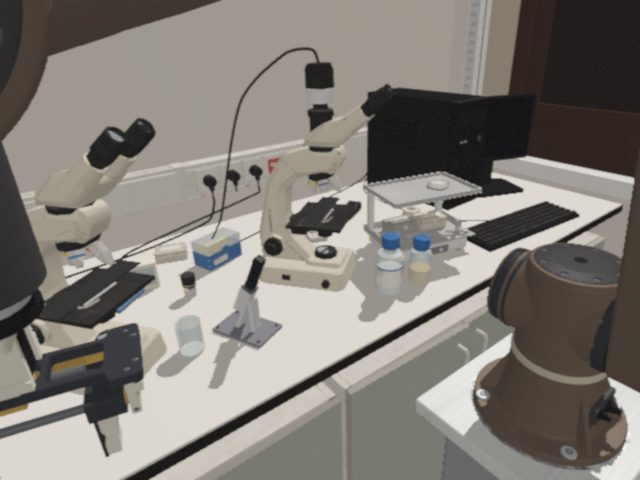

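View pics/top0c.png

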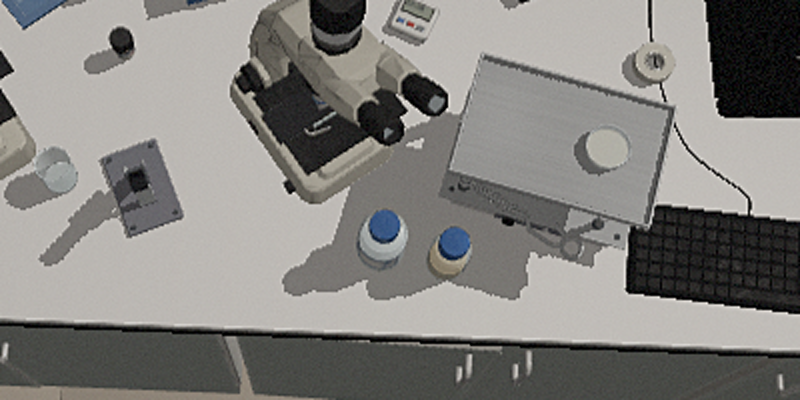

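Side view: cradle with leaning puller at (250,310), rocker at (420,220), bottles at (390,265) and (420,260). In the top crop the cradle base slants about 19° at (140,185), the ring is at (570,245) and the post near (600,225). I'll go above the cradle for a close look.

Request:
carry_out:
  commands:
    - [0,-0.5,1,0]
    - [0.7,-1.5,1.2,0.8]
    - [1.5,-2.5,1.2,1.6]
    - [2.3,-3.5,1.2,2.4]
    - [3.1,-4.5,1.2,3.2]
    - [3.9,-5.5,1.2,4]
    - [4.7,-6.5,1.2,4.8]
    - [5.5,-7.5,1.2,5.4]
    - [5.8,-7.8,1.1,5.4]
    - [5.8,-7.8,1.1,5.4]
  claw: 0.3

```text
t: 3.8
eef_pos: [0.448, 0.2647, 0.2813]
ee_rot: [3.141, 0.0, 0.327]
force: [-0.6, 0.3, -0.3]
width: 0.0614
gripper_force: 0.0
```

```bash
cat > b.py <<'E'
from h import *
p=arm.grab_frame('wrist'); save(p,'wrist1'); s=arm.get_state(); print(s['t'],s['eef_pos'],s['ee_rot'],s['width'])
t=arm.grab_frame('top'); sd=arm.grab_frame('side')
for q,z in dict(cradle_home=.135,puller_grip=.135,puller=.11,cradle=0,puller_tip=.0235).items():
    uv,c=mk(p,q)
    if uv is not None: print(q,uv.round(),round(c,2),atz(p,uv,z))
for q in ['microscope_b']:
    r=arm.regions_of(t,q)
    for x in r[:2]:
        v,u=np.nonzero(x['pixels']); print(q,x['conf'],u.min(),u.max(),v.min(),v.max())
for uv in [(170+385/2,150+120/2),(170+430/2,150+95/2)]: print('eyep',atz(t,uv,.38))
for uv in [(170+310/2,150+200/2),(170+235/2,150+90/2),(170+390/2,150+150/2)]: print('base',atz(t,uv,.03))
for q in ['tall_bottle','small_bottle']: print(q,[(x['conf'],atz(sd,x['uv'],0)) for x in arm.mark_of(sd,q)],[(x['conf'],atz(t,x['uv'],0)) for x in arm.mark_of(t,q)])
E
python3 b.py
```

```text
3.85 [0.4475 0.2656 0.2815] [3.1415 0.0001 0.3283] 0.061154296828387876
cradle_home [316. 179.] 0.94 [0.4876 0.2798 0.135 ]
puller_grip [321. 180.] 0.91 [0.488  0.2757 0.135 ]
puller [318. 165.] 0.73 [0.4979 0.2819 0.11  ]
cradle [317. 138.] 0.61 [0.5199 0.2907 0.    ]
puller_tip [316. 119.] 0.74 [0.5381 0.2987 0.0235]
eyep [ 0.493  -0.0416  0.38  ]
eyep [ 0.5263 -0.0934  0.38  ]
base [0.4968 0.0445 0.03  ]
base [0.661 0.162 0.03 ]
base [ 0.5774 -0.0682  0.03  ]
tall_bottle [(0.64, array([ 0.444 , -0.0706,  0.    ]))] [(0.6, array([ 0.4426, -0.0611, -0.    ]))]
small_bottle [(0.77, array([ 0.4204, -0.149 ,  0.    ]))] [(0.96, array([ 0.4153, -0.1563,  0.    ]))]
```

View pics/wrist1.png

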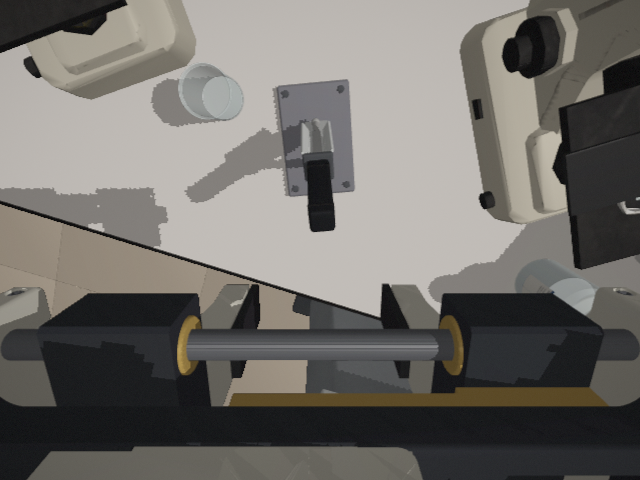

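The handle runs from (318,165) to (321,225), nearly in line with the tool's x axis, and the base corners are at (278,88), (348,80), (354,190) and (288,196). Next I work out the yaw from them.

```bash
cat > c.py <<'E'
from h import *
p=arm.grab_frame('wrist')
c=[atz(p,u,.008) for u in [(278,88),(348,80),(354,190),(288,196)]]
for a,b in [(3,0),(2,1)]: d=c[b]-c[a]; print('yaw',np.arctan2(d[1],d[0]),np.linalg.norm(d))
for a,b in [(1,0),(2,3)]: d=c[b]-c[a]; print('yaw',np.arctan2(-d[0],d[1]),np.linalg.norm(d))
print('mid',np.mean(c,0))
r=arm.regions_of(p,'puller')
v,u=np.nonzero(r[0]['pixels']); print(r[0]['conf'],u.min(),u.max(),v.min(),v.max())
for rr in range(v.min(),v.max(),12): print(rr,u[v==rr].mean(),np.ptp(u[v==rr]))
# candidate predictions
for yaw in (.28,.33,.38,.43):
    z=np.array([-np.sin(.4363)*np.cos(yaw),-np.sin(.4363)*np.sin(yaw),np.cos(.4363)])
    g=np.array([.488,.2775,.135]); print(yaw,[proj(p,g+k*z) for k in (58,0,-28,-100)] if 0 else [proj(p,g+k*z/1000).round(1) for k in (58,20,0,-28,-100)])
E
python3 c.py
```

```text
yaw 0.39611537241274647 0.12535928018799314
yaw 0.4153124018852083 0.12640955319336752
yaw 0.4359591816183456 0.08086348132246596
yaw 0.422472179969826 0.08325475820679727
mid [0.5151 0.2919 0.008 ]Traceback (most recent call last):
  File "c.py", line 8, in <module>
    v,u=np.nonzero(r[0]['pixels']); print(r[0]['conf'],u.min(),u.max(),v.min(),v.max())
                   ~^^^
IndexError: list index out of range
```

Request:
carry_out:
  commands:
    - [0.3,0.1,0,0.85]
    - [0.66,0.18,-0.3,0.85]
    - [0.66,0.18,-1,0.85]
    - [0.66,0.18,-1.7,0.85]
    - [0.66,0.18,-2.3,0.85]
    - [0.66,0.18,-2.7,0.85]
    - [0.66,0.18,-2.95,0.85]
    - [0.66,0.18,-2.95,0.85]
    - [0.66,0.18,-2.95,0.85]
    - [0.66,0.18,-2.95,0.85]

```text
t: 5.8
eef_pos: [0.4804, 0.2759, 0.135]
ee_rot: [-3.141, -0.002, 0.42]
force: [-0.3, -0.5, -1.1]
width: 0.0614
gripper_force: 0.0
```

```bash
cat > d.py <<'E'
from h import *
p=arm.grab_frame('wrist'); save(p,'wrist2'); s=arm.get_state(); print(s['t'],s['eef_pos'],s['ee_rot'],s['width'],s['force'])
for q,z in dict(cradle_home=.135,puller_grip=.135,puller_tip=.0235,puller=.11).items():
    uv,c=mk(p,q)
    if uv is not None: print(q,uv.round(),round(c,2),atz(p,uv,z))
for yaw in (.35,.42,.49):
    z=np.array([-np.sin(.4363)*np.cos(yaw),-np.sin(.4363)*np.sin(yaw),np.cos(.4363)])
    g=np.array([.488,.279,.135]); print(yaw,[proj(p,g+k*z/1000).round(1) for k in (58,20,0,-28,-100)])
E
python3 d.py
```

```text
5.85 [0.4804 0.2758 0.1349] [-3.141  -0.0013  0.4197] 0.06123989445122947 [ 0.0572 -0.4523  0.8952]
puller_grip [322. 287.] 0.6 [0.4879 0.2766 0.135 ]
puller_tip [320. 163.] 0.75 [0.5354 0.2984 0.0235]
puller [324. 251.] 0.74 [0.4977 0.2797 0.11  ]
0.35 [array([311.9, 403.3]), array([315.8, 318.3]), array([317.4, 284.8]), array([319.1, 246.5]), array([322.3, 177.9])]
0.42 [array([316.5, 403.4]), array([317.1, 318.3]), array([317.4, 284.8]), array([317.6, 246.5]), array([318.2, 177.7])]
0.49 [array([321.1, 403.3]), array([318.4, 318.3]), array([317.4, 284.8]), array([316.2, 246.5]), array([314. , 177.9])]
```

View pics/wrist2.png

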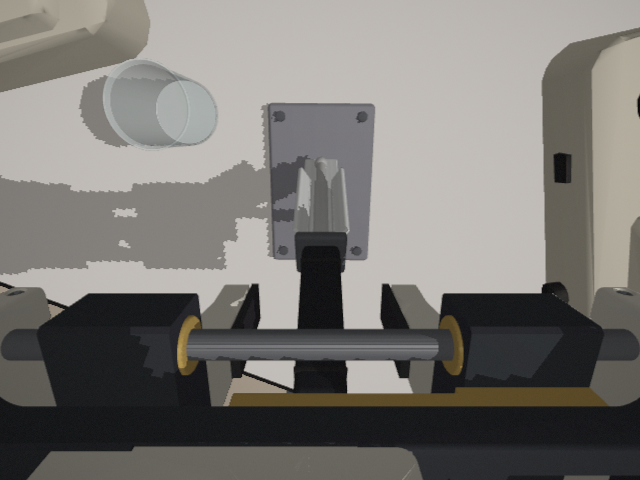

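Handle is centred between the pads (columns 258 and 382, handle at 321), and the base edges run square to the image. I'll grip now.

Request:
carry_out:
  commands:
    - [0,0,0,0]
    - [0,0,0,0]
    - [0,0,0,0]
    - [0,0,0,0]
    - [0,0,0,0]
    - [0,0,0,0]
    - [0,0,0,0]
    - [0,0,0,0]
    - [0,0,0,0]
    - [0,0,0,0]
  claw: 1
  force: 55

```text
t: 7.3
eef_pos: [0.4801, 0.2754, 0.134]
ee_rot: [3.142, -0.0, 0.42]
force: [0.1, 0.5, 0.1]
width: 0.0197
gripper_force: 55.0
```

Request:
carry_out:
  commands:
    - [-0.03,-0.01,0.1,0]
    - [-0.07,-0.03,0.25,0]
    - [-0.13,-0.06,0.45,0]
    - [-0.22,-0.1,0.7,0]
    - [-0.33,-0.15,1,0]
    - [-0.44,-0.2,1.3,0]
    - [-0.55,-0.25,1.6,0]
    - [-0.7,-0.32,1.95,0]
    - [-0.85,-0.4,2.5,0]
    - [-1,-0.5,3,0]

```text
t: 8.55
eef_pos: [0.4296, 0.2502, 0.2856]
ee_rot: [-3.141, -0.0, 0.42]
force: [0.6, -0.7, -1.7]
width: 0.0199
gripper_force: 55.0
```

```bash
cat > e.py <<'E'
from h import *
p=arm.grab_frame('wrist'); save(p,'wrist3'); s=arm.get_state(); print(s['t'],s['eef_pos'],s['ee_rot'],s['width'],s['gripper_force'],s['force'])
yaw=s['ee_rot'][2]; ex=np.array([np.cos(yaw),np.sin(yaw),0]); 
g=np.array(s['eef_pos'])+[0,0,.019]
for a in (20,25,30):
    z=-np.sin(np.radians(a))*ex+np.cos(np.radians(a))*np.array([0,0,1]); print(a,proj(p,g-.143*z),proj(p,g-.02*z))
for q in ('puller_tip','puller_grip','puller'): print(q,mk(p,q))
E
python3 e.py
```

```text
8.6 [0.4302 0.2503 0.2893] [-3.1403 -0.0051  0.4201] 0.019975601508488493 54.98386859893799 [ 0.9341 -0.3872  2.0952]
20 [318.0786 175.5753] [317.0816 289.4159]
25 [318.0273 160.7372] [317.0639 286.9687]
30 [317.9667 145.6501] [317.044  284.7301]
puller_tip (array([323.1, 161.5]), 0.74)
puller_grip (array([321.9, 286.2]), 0.69)
puller (array([321.8, 248. ]), 0.79)
```

Request:
carry_out:
  commands:
    - [0,0,1,0]
    - [-0.3,-0.9,1.6,-0.7]
    - [-0.4,-2.0,1.6,-1.4]
    - [-0.4,-3.2,1.6,-2.2]
    - [-0.4,-4.4,1.6,-3]
    - [-0.4,-5.6,1.6,-4]
    - [-0.4,-6.8,1.6,-5]
    - [-0.4,-8.0,1.6,-6]
    - [-0.6,-8.8,1.6,-7]
    - [-0.8,-8.8,1.6,-8]

```text
t: 10.0
eef_pos: [0.3892, -0.1918, 0.3623]
ee_rot: [3.14, 0.003, -0.426]
force: [-0.4, 0.2, -0.8]
width: 0.0195
gripper_force: 55.0
```

Request:
carry_out:
  commands:
    - [0,0,0,-1.7]
    - [0,0,-0.3,-3.4]
    - [0,0,-0.6,-5.1]
    - [0,0,-1,-6.8]
    - [0,0,-1.4,-8.5]
    - [0,0,-1.8,-10.2]
    - [0,0,-2.2,-11.9]
    - [0,0,-2.2,-13.5]
    - [0,0,-2.2,-13.5]
    - [0,0,-2.2,-13.5]

```text
t: 11.25
eef_pos: [0.39, -0.1895, 0.2538]
ee_rot: [3.141, -0.0, -1.828]
force: [0.3, 0.1, -1.2]
width: 0.0196
gripper_force: 55.0
```

```bash
cat > f.py <<'E'
from h import *
p=arm.grab_frame('wrist'); save(p,'wrist4'); s=arm.get_state(); print(s['t'],s['eef_pos'],s['ee_rot'],s['width'],s['force'])
for q,z in dict(post_mid=.078,spring_swing=.078,pull_ring=.078,hook_seat=.078,rocker=0,small_bottle=0).items():
    for x in arm.mark_of(p,q)[:2]: print(q,np.round(x['uv']),round(x['conf'],2),atz(p,x['uv'],z))
print(mk(p,'puller_tip'))
E
python3 f.py
```

```text
11.3 [ 0.3901 -0.1895  0.254 ] [ 3.1414  0.     -1.8288] 0.019802235147876317 [-0.8067  0.0478 -1.6459]
post_mid [176.  60.] 0.77 [ 0.4744 -0.3612  0.078 ]
spring_swing [198. 270.] 0.77 [ 0.5257 -0.1712  0.078 ]
pull_ring [242.  94.] 0.69 [ 0.4277 -0.3202  0.078 ]
hook_seat [235. 126.] 0.96 [ 0.4432 -0.296   0.078 ]
rocker [304. 236.] 0.75 [ 0.4192 -0.1583  0.    ]
small_bottle [304. 240.] 0.97 [ 0.4201 -0.1528  0.    ]
(array([321.5, 161.6]), 0.63)
```

View pics/wrist4.png

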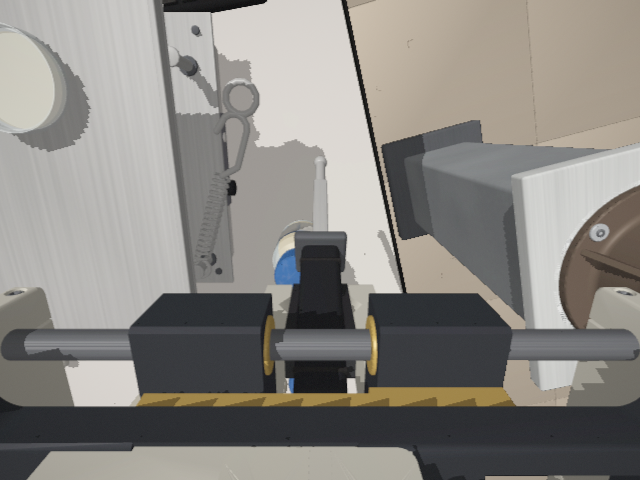

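The view shows the post at about (182,61), the ring at (241,97), the hook bend at (233,122) and the stud near (205,262). These agree with the known lengths, with the spring about 0.32 rad to the front. Next I hover above the ring with the tip turned towards the rocker.

Request:
carry_out:
  commands:
    - [-0.1,-0.7,0,1.7]
    - [-0.2,-1.5,0,3.4]
    - [-0.32,-2.25,0,5.1]
    - [-0.32,-2.25,0,6.8]
    - [-0.32,-2.25,0,8.5]
    - [-0.32,-2.25,0,10.2]
    - [-0.32,-2.25,-0.2,11.9]
    - [-0.32,-2.25,-0.5,13.6]
    - [-0.32,-2.25,-0.76,15]
    - [-0.32,-2.25,-0.76,15]

```text
t: 12.9
eef_pos: [0.3734, -0.3018, 0.2153]
ee_rot: [-3.141, 0.002, -0.262]
force: [-0.4, 0.2, -1.3]
width: 0.0196
gripper_force: 55.0
```

```bash
cat > g.py <<'E'
from h import *
import sys
p=arm.grab_frame('wrist'); save(p,sys.argv[1]); s=arm.get_state(); print(s['t'],s['eef_pos'],s['ee_rot'],s['width'],s['force'])
e=np.array(s['eef_pos']); y=s['ee_rot'][2]; ex=np.array([np.cos(y),np.sin(y),0])
T=e+[0,0,.019-.1296]+.0604*ex; pt=proj(p,T); print('tip FK',T,pt)
tu,c=mk(p,'puller_tip'); print('tip seen',tu,c)
for q in ('pull_ring','hook_seat','post_mid','spring_swing'):
    for x in arm.mark_of(p,q)[:1]: print(q,np.round(x['uv'],1),round(x['conf'],2),'raw',atz(p,x['uv'],.078),'corr',atz(p,np.array(x['uv'])-(tu-pt),.078) if tu is not None else '')
E
python3 g.py wrist5
python3 - <<'E'
import cv2
a=cv2.imread('pics/wrist5.png')[0:300,170:570];cv2.imwrite('pics/wrist5c.png',cv2.resize(a,(800,600),interpolation=cv2.INTER_CUBIC))
E
```

```text
12.95 [ 0.3739 -0.3021  0.216 ] [ 3.1414  0.0008 -0.2639] 0.019817504973806504 [ 0.3233 -0.2267 -1.2909]
tip FK [ 0.4323 -0.3178  0.1054] [317.9222 161.7825]
tip seen [319.7 161.8] 0.56
pull_ring [319.  160.7] 0.76 raw [ 0.4309 -0.3183  0.078 ] corr [ 0.4313 -0.3168  0.078 ]
hook_seat [290.3 149. ] 0.95 raw [ 0.4462 -0.2978  0.078 ] corr [ 0.4466 -0.2964  0.078 ]
post_mid [177.8 205.3] 0.56 raw [ 0.4261 -0.19    0.078 ] corr [ 0.4265 -0.1886  0.078 ]
```

View pics/wrist5c.png

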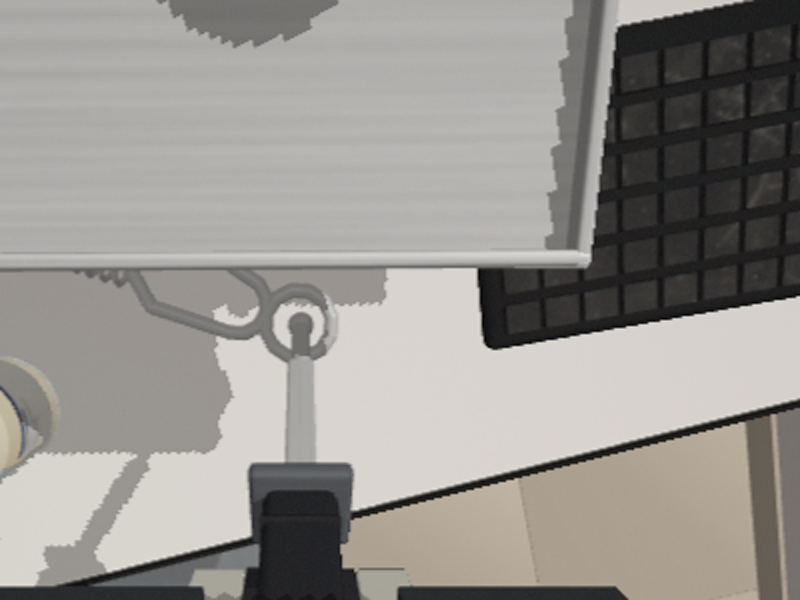

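The tip (300,325 in the crop) sits right over the ring's centre (300,322), and the platform edge is square to the tool. Lowering into the ring now.

Request:
carry_out:
  commands:
    - [-0.01,0.01,-0.15,0]
    - [-0.01,0.01,-0.3,0]
    - [-0.01,0.01,-0.45,0]
    - [0,0,-0.55,0]
    - [0.02,0,-0.65,0]
    - [0.04,0,-0.74,0]
    - [0.05,0,-0.78,0]
    - [0.05,0,-0.78,0]
    - [0.05,0,-0.78,0]
    - [0.05,0,-0.78,0]

```text
t: 14.45
eef_pos: [0.3766, -0.3021, 0.1772]
ee_rot: [3.142, -0.0, -0.261]
force: [0.3, 0.9, -2.5]
width: 0.0197
gripper_force: 55.0
```

```bash
python3 g.py wrist6
python3 - <<'E'
import cv2
a=cv2.imread('pics/wrist6.png')[0:300,170:570];cv2.imwrite('pics/wrist6c.png',cv2.resize(a,(800,600),interpolation=cv2.INTER_CUBIC))
E
```

```text
14.5 [ 0.3766 -0.3021  0.1772] [ 3.1416 -0.0003 -0.2609] 0.019588595821992027 [-0.7589 -0.0024 -0.4627]
tip FK [ 0.435  -0.3176  0.0666] [317.5422 162.8074]
tip seen [318.9 161.3] 0.85
pull_ring [322.9 171.2] 0.96 raw [ 0.429  -0.3202  0.078 ] corr [ 0.4282 -0.3189  0.078 ]
hook_seat [284.1 159.1] 0.87 raw [ 0.4446 -0.2951  0.078 ] corr [ 0.4438 -0.2939  0.078 ]
```

View pics/wrist6c.png

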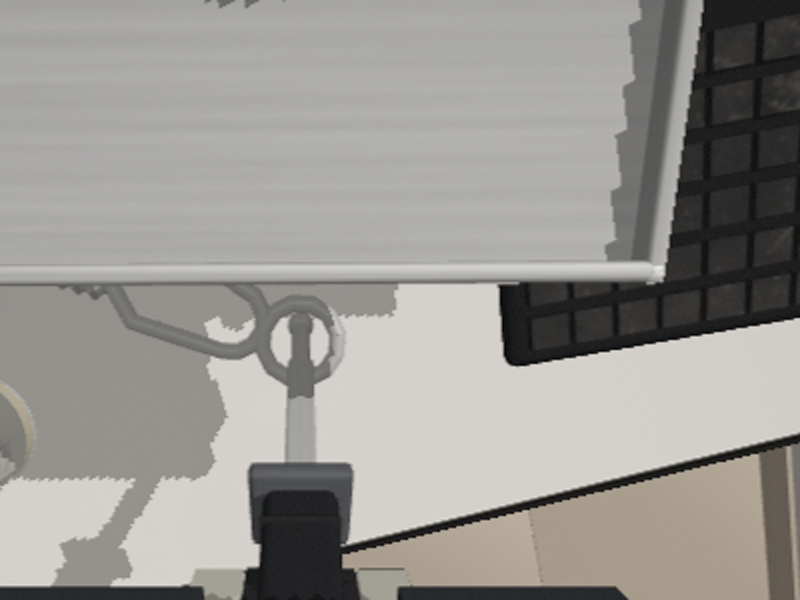

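The pin is in the ring, with its ball inside at (300,325) of the crop. Pulling outward along the spring's line.

Request:
carry_out:
  commands:
    - [-0.12,-0.18,0,0]
    - [-0.25,-0.38,0,0]
    - [-0.4,-0.6,0,0]
    - [-0.55,-0.83,0,0]
    - [-0.7,-1.06,0,0]
    - [-0.83,-1.26,0,0]
    - [-0.93,-1.41,0,0]
    - [-0.93,-1.41,0,0]
    - [-0.93,-1.41,0,0]
    - [-0.93,-1.41,0,0]

```text
t: 16.0
eef_pos: [0.3302, -0.3723, 0.177]
ee_rot: [-3.141, -0.0, -0.261]
force: [2.9, 3.4, -1.7]
width: 0.0193
gripper_force: 55.0
```

```bash
python3 g.py wrist7
python3 - <<'E'
from h import *
S=np.array([.5267,-.174])
f=[]
for i in range(4):
    p=arm.grab_frame('top') if i==0 else arm.grab_frame('wrist'); s=arm.get_state(); f.append(s['force'])
print(np.mean(f,0))
E
```

```text
16.05 [ 0.3302 -0.3722  0.177 ] [-3.1415  0.     -0.2605] 0.019923846764350307 [ 2.8424  5.507  -1.7573]
tip FK [ 0.3886 -0.3878  0.0664] [317.5715 162.7264]
tip seen [318.  159.8] 0.62
pull_ring [312.8 168.2] 0.74 raw [ 0.3865 -0.3837  0.078 ] corr [ 0.3846 -0.3828  0.078 ]
hook_seat [274.8 152.5] 0.72 raw [ 0.4043 -0.3601  0.078 ] corr [ 0.4024 -0.3592  0.078 ]
[ 2.4422  4.417  -1.7247]
```

View pics/wrist7.png

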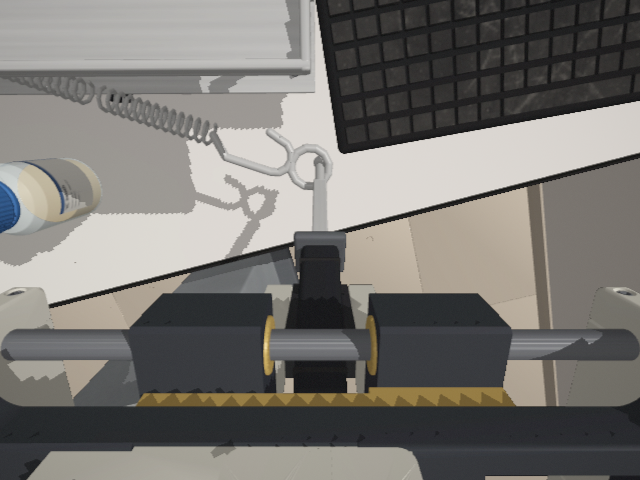

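The ring is hooked and stretched at about 5 N (around 77 mm). The hook is clear of the platform at (275,150). Next I swing it past the post.

Request:
carry_out:
  commands:
    - [0.18,-0.12,0,0]
    - [0.37,-0.23,0,0]
    - [0.56,-0.33,0,0]
    - [0.76,-0.42,0,0]
    - [0.95,-0.5,0,0]
    - [1.13,-0.57,0,0]
    - [1.33,-0.64,0,0]
    - [1.5,-0.69,0,0]
    - [1.56,-0.7,0,0]
    - [1.56,-0.7,0,0]

```text
t: 17.75
eef_pos: [0.4083, -0.4075, 0.1769]
ee_rot: [-3.141, 0.0, -0.261]
force: [1.3, 6.1, -1.5]
width: 0.0201
gripper_force: 55.0
```

```bash
python3 g.py wrist8
python3 - <<'E'
from h import *
f=[]
p=arm.grab_frame('side'); save(p,'side8')
for q in ('post_mid','hook_seat','pull_ring','spring_swing'): print(q,mk(p,q)); f.append(arm.get_state()['force'])
print(np.mean(f,0))
a=cv2.imread('pics/side8.png')[140:290,340:540]; b=cv2.imread('pics/wrist8.png')[0:300,120:520]
cv2.imwrite('pics/c8.png',np.hstack([cv2.resize(a,(400,300),interpolation=cv2.INTER_CUBIC),b]))
E
```

```text
17.8 [ 0.4082 -0.4075  0.1769] [-3.1414  0.0005 -0.2609] 0.019733006421442753 [ 1.2095  5.193  -0.7391]
tip FK [ 0.4666 -0.423   0.0663] [317.5893 162.8517]
tip seen [318.  160.1] 0.74
pull_ring [310.8 167.8] 0.81 raw [ 0.4653 -0.4176  0.078 ] corr [ 0.4634 -0.4168  0.078 ]
hook_seat [276.2 173.2] 0.69 raw [ 0.4681 -0.392   0.078 ] corr [ 0.4662 -0.3912  0.078 ]
post_mid (None, 0)
hook_seat (array([249.5, 275.8]), 0.68)
pull_ring (None, 0)
spring_swing (array([397.2, 235.9]), 0.74)
[ 1.2304  4.9967 -1.1041]
```

View pics/c8.png

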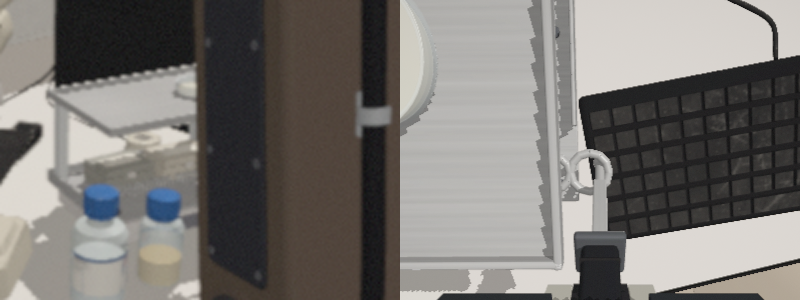

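Force is 5.1 N straight along the post's line with no side load; the ring at (590,172) in the crop is beyond the post. Now I let the spring back onto the post.

Request:
carry_out:
  commands:
    - [0.02,0.08,0,0]
    - [0.05,0.19,0,0]
    - [0.09,0.32,0,0]
    - [0.12,0.44,0,0]
    - [0.15,0.56,0,0]
    - [0.18,0.66,0,0]
    - [0.2,0.75,0,0]
    - [0.21,0.79,0,0]
    - [0.21,0.79,0,0]
    - [0.21,0.79,0,0]

```text
t: 19.55
eef_pos: [0.4178, -0.368, 0.1769]
ee_rot: [3.141, 0.001, -0.261]
force: [-5.9, 1.4, -2.8]
width: 0.0198
gripper_force: 55.0
```

```bash
python3 g.py wrist9
python3 - <<'E'
from h import *
f=[]
for i in range(6): p=arm.grab_frame('wrist'); f.append(arm.get_state()['force'])
print(np.mean(f,0))
E
```

```text
19.6 [ 0.4178 -0.368   0.1769] [ 3.1412  0.0015 -0.2612] 0.01969278469664662 [-6.1096  1.3017 -2.6647]
tip FK [ 0.4761 -0.3836  0.0663] [317.5204 162.52  ]
tip seen None 0
[-5.1575  0.4791 -2.0655]
```

View pics/wrist9.png

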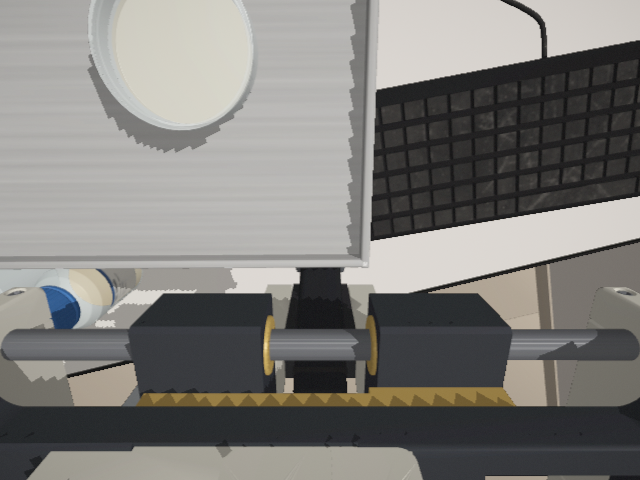

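The handle now rests against the platform's front edge (-5 N along x), and the spring's pull has gone, so the hook should be holding. I'll ease back within the ring's play before lifting, so the collar clears the overhang.

Request:
carry_out:
  commands:
    - [-0.05,0.01,0,0]
    - [-0.09,0.02,0,0]
    - [-0.125,0.034,0,0]
    - [-0.125,0.034,0,0]
    - [-0.133,0.036,0.03,0]
    - [-0.14,0.038,0.06,0]
    - [-0.15,0.04,0.09,0]
    - [-0.158,0.043,0.12,0]
    - [-0.158,0.043,0.12,0]
    - [-0.158,0.043,0.12,0]

```text
t: 21.4
eef_pos: [0.4106, -0.3659, 0.183]
ee_rot: [-3.142, 0.0, -0.261]
force: [0.8, 0.0, -0.6]
width: 0.02
gripper_force: 55.0
```

Run:
```python
from h import *
f=[]
for i in range(6): p=arm.grab_frame('wrist'); f.append(arm.get_state()['force'])
s=arm.get_state(); print(s['t'],s['eef_pos'],np.mean(f,0))
```

```text
21.7 [ 0.4106 -0.3659  0.183 ] [-0.1157 -0.0285 -1.3335]
```

Request:
carry_out:
  commands:
    - [-0.035,0.01,0,0]
    - [-0.042,0.011,0.06,0]
    - [-0.064,0.017,0.12,0]
    - [-0.099,0.027,0.2,0]
    - [-0.147,0.04,0.28,0]
    - [-0.22,0.06,0.36,0]
    - [-0.31,0.08,0.5,0]
    - [-0.45,0.12,0.75,0]
    - [-0.7,0.19,1.1,0]
    - [-0.7,0.19,1.1,0]

```text
t: 22.95
eef_pos: [0.3756, -0.3567, 0.2405]
ee_rot: [3.141, -0.004, -0.261]
force: [-0.3, 0.1, -1.4]
width: 0.0193
gripper_force: 55.0
```

```bash
python3 g.py wrist10
python3 - <<'E'
from h import *
f=[]
p=arm.grab_frame('side'); save(p,'side10')
for q in ('post_mid','hook_seat','pull_ring','spring_swing'): print(q,mk(p,q)); f.append(arm.get_state()['force'])
print(np.mean(f,0))
a=cv2.imread('pics/wrist10.png')[0:300,120:520]; b=cv2.imread('pics/side10.png')[140:290,340:540]
cv2.imwrite('pics/c10.png',np.hstack([cv2.resize(b,(400,300),interpolation=cv2.INTER_CUBIC),a]))
E
```

```text
23.0 [ 0.3757 -0.3565  0.2395] [ 3.1413 -0.0028 -0.2612] 0.01972018791785911 [-0.062  -0.205  -1.9369]
tip FK [ 0.434  -0.3721  0.1289] [317.2019 163.1149]
tip seen [319.2 159.7] 0.7
post_mid (None, 0)
hook_seat (None, 0)
pull_ring (None, 0)
spring_swing (array([397.4, 233.8]), 0.46)
[-0.0137  0.2403 -1.1211]
```

View pics/c10.png

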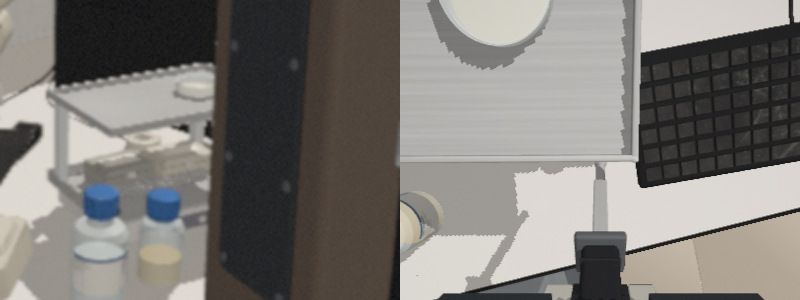

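No contact force, and the spring no longer shows in front of the platform. Before leaving I'll check the hook from the earlier viewpoint.

Request:
carry_out:
  commands:
    - [-0.2,0.2,0.3,-1.7]
    - [-0.2,0.8,0.6,-3.4]
    - [-0.1,1.5,0.6,-5.1]
    - [0,2.2,0.6,-6.8]
    - [0.1,2.8,0.6,-8.5]
    - [0.2,3.3,0.5,-10.2]
    - [0.2,3.3,0.4,-11.9]
    - [0.2,3.3,0.4,-13.6]
    - [0.2,3.3,0.4,-15]
    - [0.2,3.3,0.4,-15]

```text
t: 24.75
eef_pos: [0.3857, -0.1913, 0.2581]
ee_rot: [-3.141, 0.0, -1.831]
force: [0.4, 0.1, -1.4]
width: 0.0196
gripper_force: 55.0
```

```bash
python3 g.py wrist11
python3 - <<'E'
import cv2
a=cv2.imread('pics/wrist11.png')[0:300,80:480];cv2.imwrite('pics/wrist11c.png',cv2.resize(a,(800,600),interpolation=cv2.INTER_CUBIC))
E
```

```text
24.8 [ 0.3857 -0.1914  0.258 ] [-3.1416  0.     -1.8285] 0.020166497390642347 [ 0.0669 -0.0852 -1.248 ]
tip FK [ 0.3703 -0.2498  0.1474] [319.9528 164.7473]
tip seen [320.3 159. ] 0.89
pull_ring [168.8  35.3] 0.88 raw [ 0.4701 -0.3839  0.078 ] corr [ 0.4721 -0.3799  0.078 ]
hook_seat [171.9  66.7] 0.87 raw [ 0.4769 -0.3603  0.078 ] corr [ 0.4789 -0.356   0.078 ]
post_mid [174.6  64.1] 0.76 raw [ 0.4738 -0.3616  0.078 ] corr [ 0.4758 -0.3574  0.078 ]
spring_swing [196.7 269.4] 0.81 raw [ 0.525  -0.1732  0.078 ] corr [ 0.5277 -0.1672  0.078 ]
```

View pics/wrist11c.png

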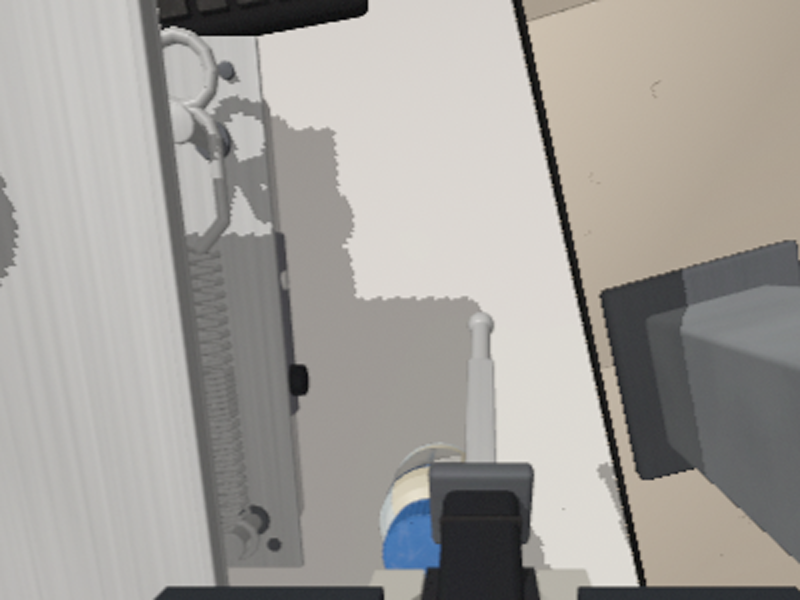

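The hook bend surrounds the post head at (180,120) and the ring lies beyond it at (185,70), so the spring is seated. Carrying the puller back now.

Request:
carry_out:
  commands:
    - [0,0,0.4,1.5]
    - [0,0,0.8,3]
    - [0,0,1.2,4.6]
    - [0,0,1.6,6.2]
    - [0,0,2,7.8]
    - [0.1,0,2,9.4]
    - [0.2,0,2,11]
    - [0.3,0,2,12.6]
    - [0.4,0.2,2,13.5]
    - [0.5,0.6,2,13.5]

```text
t: 26.3
eef_pos: [0.4107, -0.1614, 0.3578]
ee_rot: [3.141, 0.0, -0.417]
force: [0.4, -0.1, -1.3]
width: 0.0199
gripper_force: 55.0
```

Request:
carry_out:
  commands:
    - [0,0.8,0,0.6]
    - [0,1.9,0,1.4]
    - [0,3,0,2.3]
    - [0,4.1,0,3.2]
    - [0,5.2,0,4.1]
    - [0,6.2,0,5]
    - [0,7.1,0,6]
    - [0.2,7.8,-0.3,7]
    - [0.4,8.2,-0.9,8]
    - [0.4,8.24,-1.4,8]

```text
t: 27.55
eef_pos: [0.4308, 0.2518, 0.2863]
ee_rot: [3.141, 0.002, 0.423]
force: [-0.1, 0.6, -2.0]
width: 0.02
gripper_force: 55.0
```

```bash
cat > k.py <<'E'
from h import *
p=arm.grab_frame('wrist'); save(p,'w12'); s=arm.get_state(); print(s['t'],s['eef_pos'],s['ee_rot'],s['force'])
s=[arm.get_state() for _ in range(1)][0]
e=np.array(s['eef_pos']); y=s['ee_rot'][2]; ex=np.array([np.cos(y),np.sin(y),0]); g=e+[0,0,.019]
for a in (23,25,27,29):
    z=-np.sin(np.radians(a))*ex+np.cos(np.radians(a))*np.array([0,0,1]); print(a,proj(p,g-.143*z),proj(p,g-.02*z))
for q in ('puller_tip','puller_grip','puller'): print(q,mk(p,q))
H=np.array([.4804,.2755,.134]); d=H-e; print('to grasp, units',d/.05,'turn',np.degrees(.42-y)/6)
E
python3 k.py
```

```text
27.6 [0.4292 0.2505 0.283 ] [3.1402 0.0062 0.4212] [-2.3152 -0.746  -5.0971]
23 [318.7277 169.0076] [318.1076 286.7554]
25 [318.7312 163.243 ] [318.1067 285.84  ]
27 [318.7342 157.4462] [318.1057 284.9568]
29 [318.7367 151.6143] [318.1044 284.1068]
puller_tip (array([319.7, 160.8]), 0.63)
puller_grip (array([319.3, 286.4]), 0.88)
puller (array([321.2, 248.8]), 0.94)
to grasp, units [ 1.0237  0.4994 -2.9801] turn -0.011159254588911064
```

Request:
carry_out:
  commands:
    - [0,0,0,0]
    - [0.16,0.1,-0.49,0]
    - [0.31,0.18,-1.04,0]
    - [0.46,0.25,-1.39,0]
    - [0.57,0.3,-1.69,0]
    - [0.68,0.35,-1.99,0]
    - [0.79,0.4,-2.29,0]
    - [0.86,0.43,-2.49,0]
    - [0.86,0.43,-2.49,0]
    - [0.86,0.43,-2.49,0]

```text
t: 29.0
eef_pos: [0.4738, 0.2722, 0.164]
ee_rot: [-3.142, -0.001, 0.42]
force: [-0.7, -0.2, -1.4]
width: 0.02
gripper_force: 55.0
```

```bash
python3 k.py
```

```text
29.05 [0.4738 0.2723 0.1641] [-3.1414 -0.0008  0.4199] [ 0.2339 -0.1254 -1.3378]
23 [317.8835 167.0961] [316.842  286.0206]
25 [317.862  161.2194] [316.8345 285.0804]
27 [317.8389 155.3059] [316.8268 284.1728]
29 [317.8142 149.3526] [316.8186 283.2988]
puller_tip (array([319.8, 159.9]), 0.89)
puller_grip (array([322.2, 285.3]), 0.8)
puller (array([319.8, 248.1]), 0.82)
to grasp, units [ 0.1316  0.0643 -0.6019] turn 0.0010904633793537416
```

Request:
carry_out:
  commands:
    - [0.03,0.015,-0.1,0]
    - [0.05,0.025,-0.2,0]
    - [0.07,0.035,-0.3,0]
    - [0.09,0.045,-0.4,0]
    - [0.11,0.055,-0.5,0]
    - [0.12,0.06,-0.56,0]
    - [0.13,0.063,-0.59,0]
    - [0.13,0.063,-0.6,0]
    - [0.13,0.063,-0.6,0]
    - [0.13,0.063,-0.6,0]

```text
t: 30.45
eef_pos: [0.4802, 0.2753, 0.134]
ee_rot: [-3.142, -0.0, 0.42]
force: [-2.6, -0.9, 6.6]
width: 0.0197
gripper_force: 55.0
```

```bash
python3 k.py
```

```text
30.5 [0.4802 0.2753 0.134 ] [-3.1415 -0.0005  0.4198] [-2.2333 -0.1389  5.7187]
23 [317.9307 167.0727] [316.896  285.8977]
25 [317.9101 161.1989] [316.8888 284.958 ]
27 [317.888  155.2883] [316.8812 284.0508]
29 [317.8643 149.3381] [316.8733 283.1772]
puller_tip (array([318.4, 161.1]), 0.6)
puller_grip (array([321.6, 284.7]), 0.7)
puller (array([321.4, 248.9]), 0.72)
to grasp, units [ 0.0037  0.0038 -0.0006] turn 0.0018385275466624525
```

View pics/w12.png

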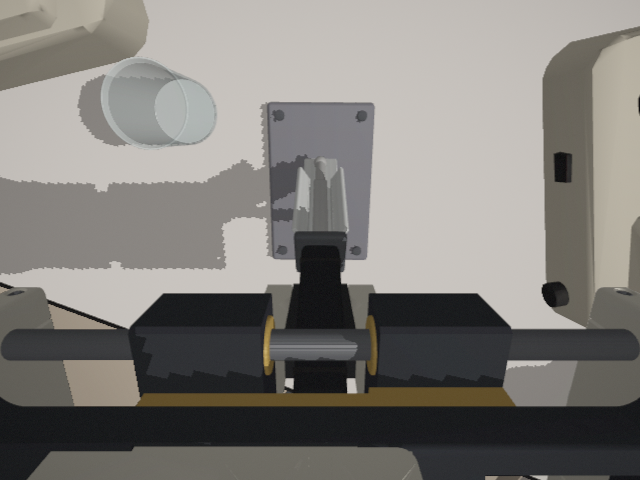

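The collar sits on the channel's end at (321,245), as at the start, with about 7 N of seating force. I'll open, wait, then lift straight off.

Request:
carry_out:
  commands:
    - [0,0,0,0]
    - [0,0,0,0]
    - [0,0,0,0]
    - [0,0,0,0]
    - [0,0,0,0]
    - [0,0,0,0]
    - [0,0,0,0]
    - [0,0,0,0]
    - [0,0,0,0]
    - [0,0,0,0]
  claw: 0.3
  force: 20

```text
t: 31.9
eef_pos: [0.4801, 0.2753, 0.1336]
ee_rot: [3.142, -0.0, 0.42]
force: [0.0, -0.4, -0.4]
width: 0.0614
gripper_force: 0.0
```

Request:
carry_out:
  commands:
    - [0,0,0.2,0]
    - [0,0,0.6,0]
    - [0,0,1.1,0]
    - [0,0,1.7,0]
    - [0,0,2.3,0]
    - [-0.3,-0.1,2.8,0]
    - [-0.66,-0.18,3,0]
    - [-0.66,-0.18,3,0]
    - [-0.66,-0.18,3,0]
    - [-0.66,-0.18,3,0]

```text
t: 33.15
eef_pos: [0.4471, 0.2662, 0.2827]
ee_rot: [3.141, 0.001, 0.42]
force: [0.3, 0.6, -0.2]
width: 0.0613
gripper_force: 0.0
```

```bash
cat > m.py <<'E'
from h import *
p=arm.grab_frame('wrist'); save(p,'w13'); s=arm.get_state(); print(s['t'],s['eef_pos'],s['force'],s['width'])
for q,z in dict(cradle_home=.135,puller_grip=.135,puller=.11,puller_tip=.0235).items():
    uv,c=mk(p,q)
    if uv is not None: print(q,uv.round(),round(c,2),atz(p,uv,z))
sd=arm.grab_frame('side'); save(sd,'side13')
for q in ('post_mid','hook_seat'): print(q,mk(sd,q))
a=p['pixels'][:,:,::-1][60:360,120:520]; b=cv2.resize(sd['pixels'][:,:,::-1][140:290,340:540],(400,300),interpolation=cv2.INTER_CUBIC)
cv2.imwrite('pics/c13.png',np.hstack([a,b]))
E
python3 m.py
```

```text
33.2 [0.4471 0.2662 0.2827] [ 0.1716 -0.1829 -0.3457] 0.061249004906467515
cradle_home [321. 180.] 0.67 [0.4859 0.2807 0.135 ]
puller_grip [327. 177.] 0.92 [0.4907 0.2772 0.135 ]
puller [327. 164.] 0.9 [0.4988 0.2805 0.11  ]
post_mid (array([455., 225.]), 0.42)
hook_seat (array([456.5, 221.1]), 0.61)
```

View pics/c13.png

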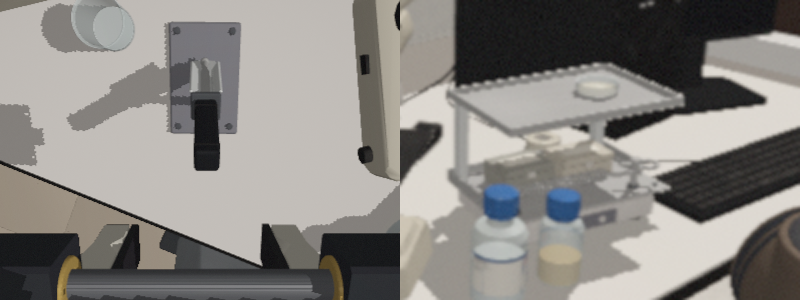

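The puller lies in its cradle, handle at (206,135) in the left crop. The hook and ring are at the post, near (635,170) in the right crop, and the bottles and dish are in place. Handing in.

```bash
python3 -c "
from station import arm
print(arm.job_done())"
```

```text
the job is handed in; nothing more can be done
None
```

I hooked the spring onto its post under tension, laid the puller back in its cradle and let go, then handed the job in at about 33 s; the hand-in gave no verdict.

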